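Find the soft regulator spring on the spring tester

TASK

One of the three regulator springs standing on the spring tester has gone soft: under a load of 10 N its cap sinks below the reference bar, while a sound spring's cap stays above it. Press each spring straight down with 10 N (give or take 2 N, and never more than 15 N), hold it steady there for a second and let it up again, working from the robot's left to its right; then lift the soft one off its pin and stand it upright in the steel reject dish. Leave the other two springs on their pins, and the mortar, jar and spatula undisturbed.

Things in the scene. Friction and masses are not known exactly. Their poses are not given: they have to be found in the camera images.
- tester: the spring tester, fixed to the bench: a 120 x 300 x 16 mm grey-painted plate, long side along its y axis (which points roughly to the robot's left), three pins in a row along y, 95 mm apart, a spring standing on each, and a thin dark horizontal reference bar along the far side. Origin: centre of the plate's underside, z up
- bar (a point): middle of the top edge of the dark reference bar, 61 mm above the plate's top face: the cap top of a spring squeezed to 61 mm is level with it. The bar is 4 mm thick and runs along the row, 48 mm beyond the pins' axes, on an 8 mm post at each end. To grip a spring by its cap, close the fingers along the row (65 mm free from cap to cap)
- pin_left (a point): the robot's left-hand pin of the tester: a 16 mm diameter, 15 mm high steel stub on which a spring's base ring sits loosely. Point: on the pin's axis at the plate's top face
- pin_mid (a point): the middle pin of the tester: a 16 mm diameter, 15 mm high steel stub on which a spring's base ring sits loosely. Point: on the pin's axis at the plate's top face
- pin_right (a point): the robot's right-hand pin of the tester: a 16 mm diameter, 15 mm high steel stub on which a spring's base ring sits loosely. Point: on the pin's axis at the plate's top face
- spring_a: one of three look-alike regulator springs, 80 mm tall when free, 0.1 kg: an aluminium base ring 38 mm across and 8 mm high (20 mm bore), an open steel coil 28 mm across, and on top a flat aluminium cap 30 mm across and 16 mm high (its middle 72 mm above the underside). Origin: centre of the underside, z up its axis. Which spring stands on which pin changes; any may be the soft one
- spring_b: one of three look-alike regulator springs, 80 mm tall when free, 0.1 kg: an aluminium base ring 38 mm across and 8 mm high (20 mm bore), an open steel coil 28 mm across, and on top a flat aluminium cap 30 mm across and 16 mm high (its middle 72 mm above the underside). Origin: centre of the underside, z up its axis. Which spring stands on which pin changes; any may be the soft one
- spring_c: one of three look-alike regulator springs, 80 mm tall when free, 0.1 kg: an aluminium base ring 38 mm across and 8 mm high (20 mm bore), an open steel coil 28 mm across, and on top a flat aluminium cap 30 mm across and 16 mm high (its middle 72 mm above the underside). Origin: centre of the underside, z up its axis. Which spring stands on which pin changes; any may be the soft one
- spring_a_top (a point): centre of the flat top of that spring's cap, 80 mm above the spring's underside when free. The cap only slides along the axis and springs back: at 10 N a sound spring is 12 to 14 mm shorter, a soft one about 26 mm. The cap cannot come off, so the spring can be lifted by its cap
- spring_b_top (a point): centre of the flat top of that spring's cap, 80 mm above the spring's underside when free. The cap only slides along the axis and springs back: at 10 N a sound spring is 12 to 14 mm shorter, a soft one about 26 mm. The cap cannot come off, so the spring can be lifted by its cap
- spring_c_top (a point): centre of the flat top of that spring's cap, 80 mm above the spring's underside when free. The cap only slides along the axis and springs back: at 10 N a sound spring is 12 to 14 mm shorter, a soft one about 26 mm. The cap cannot come off, so the spring can be lifted by its cap
- dish: reject dish: a loose, round, flat-bottomed, straight-walled steel dish, 110 mm across outside, 20 mm high, 3 mm wall, 4 mm floor, 0.35 kg, standing to the left or right of the tester. Origin: centre of its underside
- mortar: bystander: white porcelain mortar bowl, 96 mm across, 60 mm high, on the other side of the tester from the dish. Origin: centre of its underside
- jar: bystander: amber jar with black cap, 60 mm across, 85 mm high, off the far left corner of the tester. Origin: centre of its underside
- spatula: bystander: steel spatula, 180 mm long, lying flat beyond the tester. Origin: under its middle
Things that resemble listed ones, but are neither listed nor needed, are in the scene too. Leave any purple or red look-alike of the spring_a alone.

How it is judged:
By the outcome, as a careful person would: the job done as asked, in the order asked, and still so for the second after the job is handed in, with the robot touching nothing.
It also fails if it takes over 67 s, if anything falls off the work surface, if the arm or the gripper's body presses on something with over 40 N, if the wrist force passes 120 N, or if a joint passes its speed limit or range.

ROBOT

A 7-joint arm with a two-finger parallel gripper is mounted at the origin on the work surface. World frame = base frame: x ahead of the robot, y to its left, z up, the work surface at z = 0. Lengths are in m, angles in rad, forces in N, time in s.
With the tool pointing down it reaches from about 0.425 to 0.925 m from the base axis. Payload 6.8 kg.
Tool frame: the origin (TCP) lies on the front face of the gripper's body, between the roots of the fingers; the fingertips stand 73 mm ahead of it and the grasp point (between the pads) lies 54 mm ahead of it (env.nose_length is the distance from the TCP to the fingertips, in m); z points along the fingers, y is the direction in which the jaws open and shut (so a half turn about z gives the same grasp; the last joint's range is limited). The gripper opens to 85 mm and grips with 20 to 120 N. Pads are 22 mm wide; open, the fingers measure 114 mm over their backs; the gripper's body (76 mm by 85 mm) begins 54 mm behind the grasp point. The pads swing forward as they close: fully open they stand 13 mm farther back than shut.
Start: joints at [1.067, 0.477, 0.022, 1.555, -0.011, 1.109, -0.083], TCP at [0.26, -0.623, 0.304] pointing down, gripper open.
Joint ranges: [-2.96, 2.96], [-0.34, 2.1], [-1.41, 1.46], [0.24, 2.44], [-1.37, 4.51], [0.17, 1.92], [-2.96, 2.96]. Speed limits (rad/s): [2.39, 2.39, 3.14, 3.14, 3.14, 3.14, 3.14].

INTERFACE

Orientations are given as a unit quaternion [w, x, y, z].
In Python, from cell import env, kin, camera, calibration, job gives the robot as it stands. The module is installed in compiled form; this text tells all that it offers. Calls block until the motion is done:
- env.reach(position, orientation): joint-space move of the TCP to a pose.
- env.movel(position, velocity=0.15, rot=None, stop_force=None): straight line of the TCP; rot=None keeps the orientation; velocity is the mean speed in m/s. With stop_force (N) it stops when the force on the tool has changed by that much, and returns True; else False.
- env.goto_joints(angles): joint-space move.
- env.grip(opening, f_grip=None): finger opening in m; f_grip is the grip in N (None keeps the last); returns when the fingers have stopped.
- env.dwell(seconds).
- kin.inverse_kinematics(position, orientation): joint angles nearest the present ones, or None.
- env.get_state(): the state.
- camera(name): name is "side" or "top"; returns (picture, depth): 400x640x3 uint8, blue, green, red; 400x640 float32, m along the optical axis (not along the pixel's ray), 0 where there is no reading.
- calibration(name): a dict with "fx", "fy", "cx", "cy" (pixels), "rvec" (rotation vector, rad) and "tvec" (3), from world to camera coordinates, as OpenCV has them. Camera axes: x right, y down, z forward; pixel columns grow to the right and rows downward; lengths in m; the calibration is good to about 2 mm. A picture is of the moment at which its call begins. calibration takes no time and is no camera call.
A pose or a line that the arm cannot do raises env.PlanningError and nothing moves.
- job.job_done(): hands the job in, once; it reports no verdict.
The state is a dict: "time": time; "qpos": joint angles; "joint_velocities": joint speeds; "joint_torque": joint torques, N m; "tcp_pos": TCP position; "orientation": TCP orientation; "force": force on the tool from outside, world axes, zero at the start; "torque": the same for the moment, N m; "opening": finger opening in m.
Only numpy, scipy, OpenCV 4.12 (cv2) and the standard library are available. Lean on these libraries where they do the work, as an engineer would, in place of code of your own. Each camera call takes 0.05 s, during which the arm holds its last target. There are 200 camera calls.

## Working session

There is one attempt and no reset: what is moved stays moved. The work goes in short steps, each a Python script; the robot and the scene stay as the last script left them, time stands still between calls to the robot, and variables do not carry over. Pictures are saved under pics/ and viewed, about 8 in all and at most 12, crops included, and the job is handed in when it is done.

```bash
mkdir -p pics; cat > h.py <<'E'
import numpy as np, cv2
from cell import env, kin, camera, calibration, job
def shot(n,f=None):
    p,d=camera(n)
    if f: cv2.imwrite('pics/'+f,p)
    return p,d
def cloud(n,d):
    c=calibration(n); R=cv2.Rodrigues(np.array(c['rvec'],float))[0]; t=np.array(c['tvec'],float).ravel()
    v,u=np.mgrid[:400,:640]
    P=np.stack([(u-c['cx'])/c['fx']*d,(v-c['cy'])/c['fy']*d,d],-1)
    W=(P-t)@R; W[d==0]=np.nan
    return W
E
python3 - <<'E'
from h import *
for n in('top','side'):
    p,d=shot(n,n+'0.png'); np.save(n+'0.npy',cloud(n,d)); c=calibration(n)
    R=cv2.Rodrigues(np.array(c['rvec'],float))[0]; print(n,c['fx'],-R.T@np.ravel(c['tvec']),R[2])
s=env.get_state(); print(s['time'],s['orientation'],s['force'],s['opening'])
E
```

```text
top 391.73520738372065 [ 0.4012668  -0.00855936  0.99961144] [ 0.1845725   0.03273003 -0.98227376]
side 492.8293485170593 [-0.00560364  0.54916477  0.70246824] [ 0.56716265 -0.54071511 -0.62125172]
0.1 [-7.78387355e-04  9.80476908e-01  1.96632589e-01 -2.29133889e-04] [0.3367946  0.10649229 0.2525524 ] 0.08516140571881847
```

View pics/top0.png

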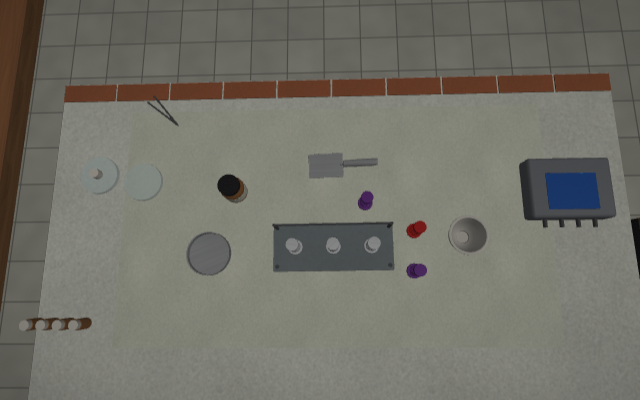

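View pics/side0.png

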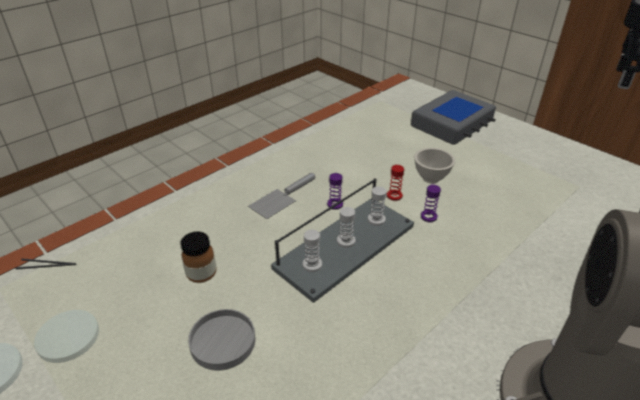

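```bash
python3 - <<'E'
from h import *
T=np.load('top0.npy');S=np.load('side0.npy')
for nm,(u,v) in dict(L=(293,246),M=(333,245),R=(373,243)).items():
    w=T[v-14:v+14,u-14:u+14].reshape(-1,3); k=w[(w[:,2]>.088)&(w[:,2]<.105)]
    q=(k[:,:2].min(0)+k[:,:2].max(0))/2; print('top',nm,len(k),np.median(k,0),q,np.ptp(k,axis=0))
    c=np.median(k,0)[:2]
    s=S.reshape(-1,3); m=(np.linalg.norm(s[:,:2]-c,axis=1)<.03)&(s[:,2]>.0925)&(s[:,2]<.102); k=s[m]
    print('  side',len(k),k.mean(0),(k[:,:2].min(0)+k[:,:2].max(0))/2)
# plate
hsv=T[205:290,260:410]; w=hsv.reshape(-1,3); k=w[(abs(w[:,2]-.016)<.004)&(w[:,0]>.3)]
print('plate',cv2.minAreaRect(k[:,:2].astype(np.float32)),np.median(k[:,2]))
w=T[225:285,180:240].reshape(-1,3); k=w[(w[:,2]>.012)&(w[:,2]<.03)]
print('dish',len(k),cv2.minEnclosingCircle(k[:,:2].astype(np.float32)),np.median(k[:,2]))
s=S.reshape(-1,3);b=s[(s[:,2]>.066)&(s[:,2]<.084)&(s[:,0]>.45)&(s[:,0]<.75)&(abs(s[:,1])<.3)]
for nm,(u,v) in dict(P1=(366,200),P2=(417,270),red=(417,230),mort=(468,235)).items(): 
    print(nm,np.nanmedian(T[v-3:v+4,u-3:u+4].reshape(-1,3),0))
p=cv2.imread('pics/top0.png')[190:290,170:490]; q=cv2.imread('pics/side0.png')[150:330,230:460]
cv2.imwrite('pics/c1.png',np.vstack([cv2.resize(p,(640,200),interpolation=2),cv2.resize(q,(511,400),interpolation=2)[:, :511] if 0 else cv2.copyMakeBorder(cv2.resize(q,(511,400),interpolation=2),0,0,0,129,0)]))
E
```

```text
top L 129 [0.48085618 0.09287191 0.09642844] [0.48188374 0.0931843 ] [0.02955525 0.02727124 0.01305341]
  side 142 [0.48217617 0.09663445 0.094813  ] [0.48179019 0.09507706]
top M 131 [4.81635387e-01 1.28250005e-04 9.67728818e-02] [4.81769807e-01 2.24365704e-04] [0.02796702 0.02771253 0.01039882]
  side 127 [0.48285822 0.00203463 0.0947417 ] [0.48378971 0.00176776]
top R 134 [ 0.4829522  -0.09585626  0.09624428] [ 0.48305122 -0.09614387] [0.02775958 0.02792246 0.01027021]
  side 105 [ 0.48367421 -0.09261047  0.09449282] [ 0.48357979 -0.09439558]
plate ((0.5050432085990906, -0.022291243076324463), (0.16506768763065338, 0.3405548930168152), 0.3618815839290619) 0.016529198823443086
dish 243 ((0.46823498606681824, 0.3149626553058624), 0.05547550693154335) 0.019737387866419674
P1 [ 0.58748453 -0.08194703  0.08009607]
P2 [ 0.42132437 -0.19431291  0.08038737]
red [ 0.51378187 -0.19943872  0.0803052 ]
mort [ 0.50824271 -0.33893588  0.01142694]
```

View pics/c1.png

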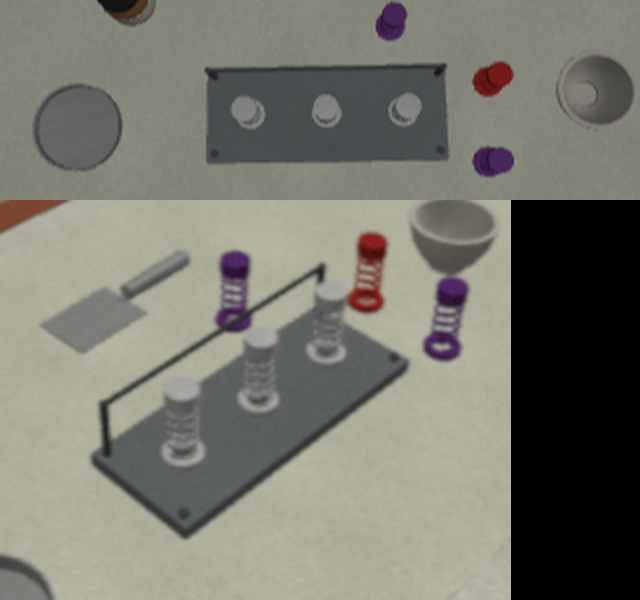

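Look-alikes: purple at top-view pixels (366,200) and (417,270), and red at (417,230), all off the tester. The three silver-capped springs on the plate, at (293,246), (333,245) and (373,243), are the ones to press. The crop confirms this.

```bash
cat >> h.py <<'E'
Q=[0,1,0,0]
SP=dict(L=(.4815,.094),M=(.4822,.001),R=(.4832,-.0955))
def fz(n=5):
    f=[]
    for _ in range(n): env.dwell(.04); f.append(env.get_state()['force'])
    return np.mean(f,0)
def press(k):
    x,y=SP[k]; N=env.nose_length
    env.movel([x,y,.096+N+.008],velocity=.15); b=fz(); t0=env.get_state()
    print(k,'base',b,'t',t0['time'],t0['tcp_pos'],t0['orientation'])
    hit=env.movel([x,y,.096+N-.032],velocity=.02,stop_force=9)
    F=fz(3)-b; z=env.get_state()['tcp_pos'][2]; print('hit',hit,F,'z tip',z-N)
    d=max(.096+N-z,.005)
    for _ in range(2):
        if abs(F[2]-10)>.8:
            step=np.clip((10-F[2])*d/max(F[2],3),-.006,.004)
            z-=step; d+=step; env.movel([x,y,z],velocity=.02); F=fz(3)-b; print('adj',F,z-N)
    fs=[]
    for i in range(6): env.dwell(.2); fs.append(round(env.get_state()['force'][2]-b[2],2))
    p,_=shot('side','press%s.png'%k)
    s=env.get_state(); print('hold',fs,'tip z',s['tcp_pos'][2]-N)
    env.movel([x,y,.096+N+.012],velocity=.06); print('after',fz(2)-b,'t',env.get_state()['time'])
E
python3 - <<'E'
from h import *
print(env.nose_length)
env.grip(0.0)
x,y=SP['L']; env.reach([x,y,.25],Q); print(env.get_state()['time'])
press('L')
E
```

```text
0.0726
3.525
L base [ 0.57931456  0.15413887 -0.0056689 ] t 4.375 [0.48210267 0.09413115 0.177562  ] [-1.24492154e-04  9.99999543e-01 -9.51937266e-05  9.43125169e-04]
hit True [-2.84553071 -1.08435987  8.59876939] z tip 0.0723035569485325
adj [-3.07751204 -1.63636111 10.1533473 ] 0.06844205306062365
hold [np.float64(10.88), np.float64(10.07), np.float64(10.34), np.float64(10.17), np.float64(10.22), np.float64(10.32)] tip z 0.06892384534489696
after [-0.25006923  0.0133794   0.21318938] t 8.5417
```

```bash
python3 - <<'E'
from h import *
for k in 'MR':
    x,y=SP[k]; env.movel([x,y,.20],velocity=.2); press(k)
env.movel([SP['R'][0],SP['R'][1],.22],velocity=.2)
shot('top','top1.png')
ims=[cv2.resize(cv2.imread('pics/press%s.png'%k)[140:330,230:460],(266,220),interpolation=2) for k in 'LMR']
cv2.imwrite('pics/p.png',np.hstack(ims))
E
```

```text
M base [-0.18170315 -0.3336909   0.0525266 ] t 9.6833 [0.48258577 0.00152625 0.17720535] [1.98843542e-04 9.99999916e-01 2.69521233e-04 2.35108541e-04]
hit True [-2.22796441 -0.12617417  9.16303352] z tip 0.08321568165121779
adj [-2.42258827 -0.24260452  9.09269711] 0.0820479410855785
adj [-2.42145943  0.16744666 10.34923796] 0.08065575312817291
hold [np.float64(10.54), np.float64(11.05), np.float64(10.19), np.float64(11.31), np.float64(10.48), np.float64(9.77)] tip z 0.0812305961256242
after [ 0.32186107  0.08895835 -0.34617999] t 13.6333
R base [-0.15483571 -0.35756697 -0.10127898] t 14.7917 [ 0.48361874 -0.09508482  0.17719895] [ 5.37831256e-04  9.99999836e-01  1.97822312e-04 -2.06416307e-05]
hit True [-2.19488459  0.657635    9.35269319] z tip 0.08453719377518881
hold [np.float64(9.55), np.float64(9.68), np.float64(9.87), np.float64(9.24), np.float64(8.86), np.float64(9.61)] tip z 0.08459150294366752
after [0.06902386 0.44201437 0.32858007] t 17.9
```

View pics/p.png

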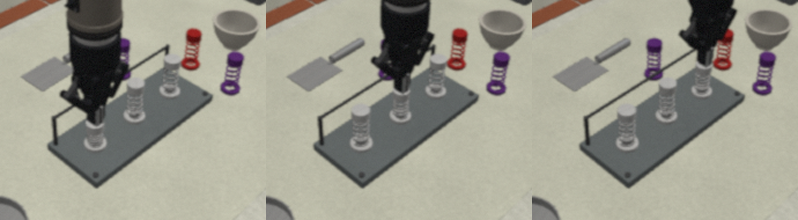

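The left spring is soft: its cap held at 69 mm against the bar's 77 mm, while the other two held at 81 and 85 mm. I'll grasp it next.

```bash
python3 - <<'E'
from h import *
env.movel([.4815,.094,.22],velocity=.25); env.grip(.062)
env.movel([.4815,.094,.138],velocity=.08); b=fz(2)
env.grip(0.0,f_grip=30); s=env.get_state(); print('grip',s['opening'],s['force']-b,s['tcp_pos'])
env.movel([.4815,.094,.16],velocity=.05); env.movel([.4815,.094,.225],velocity=.12)
s=env.get_state(); print('up',s['opening'],s['force']-b,s['time'],s['tcp_pos'])
shot('side','lift_s.png'); p,d=shot('top','lift_t.png'); T=cloud('top',d)
w=T[225:285,180:240].reshape(-1,3); k=w[(w[:,2]>.012)&(w[:,2]<.03)]
print('dish',len(k),cv2.minEnclosingCircle(k[:,:2].astype(np.float32)))
q=cv2.imread('pics/lift_s.png')[100:370,170:490]; cv2.imwrite('pics/l.png',cv2.resize(q,None,fx=2,fy=2))
E
```

```text
grip 0.02821075391563304 [ 0.54698681 -0.55598408 -0.44198859] [0.48158346 0.09401985 0.13810067]
up 0.028002257338978293 [ 0.46603628  0.26860187 -1.68709624] 22.75 [0.48112319 0.09373957 0.22447065]
dish 209 ((0.46851566433906555, 0.3144272267818451), 0.055404093116521835)
```

View pics/l.png

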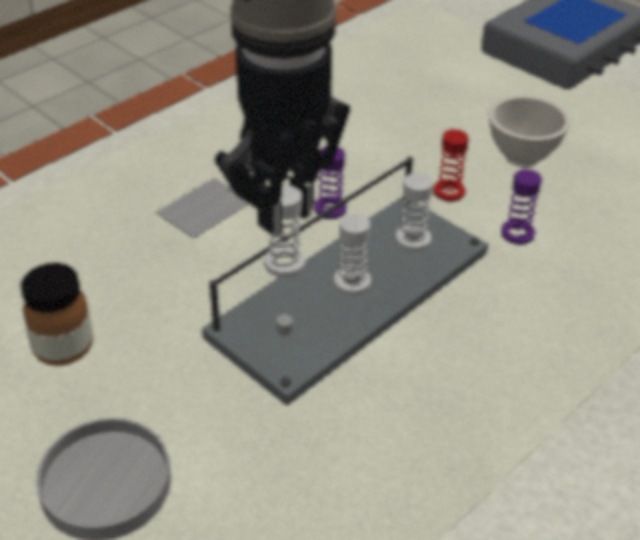

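```bash
python3 - <<'E'
from h import *
x,y=.4684,.3148
env.movel([x,y,.225],velocity=.15); env.movel([x,y,.145],velocity=.1); b=fz(5)
h=env.movel([x,y,.125],velocity=.02,stop_force=4); s=env.get_state(); print(h,fz(5)-b,s['tcp_pos'],s['time'])
shot('side','pl.png'); q=cv2.imread('pics/pl.png')[200:390,120:380]; cv2.imwrite('pics/pl2.png',cv2.resize(q,None,fx=2,fy=2,interpolation=2))
E
```

```text
False [-0.13293519 -0.83779108  1.61419315] [0.46844375 0.31478519 0.12516659] 26.7833
```

View pics/pl2.png

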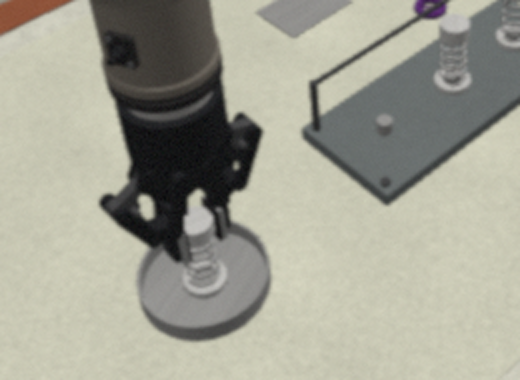

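The spring is standing upright on the dish floor, with about 1.6 N of contact force. I'll release it, retreat and check.

```bash
python3 - <<'E'
from h import *
x,y=.4684,.3148
env.grip(.062); env.movel([x,y,.155],velocity=.05); env.movel([x,y,.26],velocity=.15)
env.movel([x-.02,y-.16,.30],velocity=.2); env.dwell(.3)
p,_=shot('side'); t,d=shot('top'); T=cloud('top',d); s=env.get_state(); print(s['time'],s['force'])
W=T.reshape(-1,3); k=W[(np.linalg.norm(W[:,:2]-[x,y],axis=1)<.06)&(W[:,2]>.074)&(W[:,2]<.1)]
print('cap in dish',len(k),k.mean(0) if len(k) else '')
T0=np.load('top0.npy')
cv2.imwrite('pics/f.png',np.vstack([cv2.resize(p,(560,350)),cv2.resize(t[130:300,150:510],(560,250))]))
E
```

```text
30.45 [ 0.14074897 -0.59597701  0.07191924]
cap in dish 0
```

View pics/f.png

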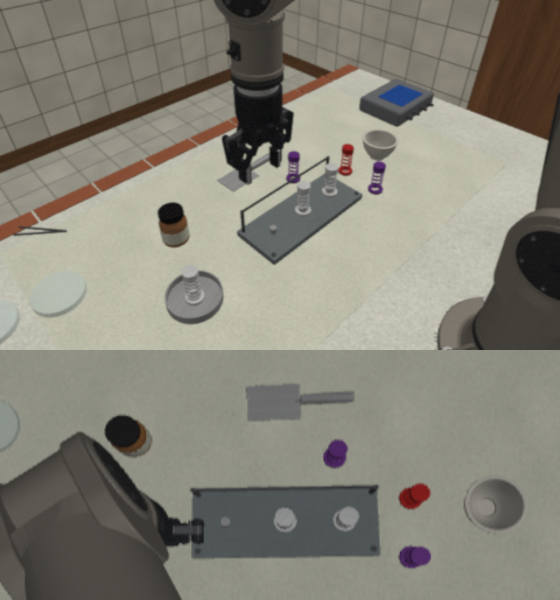

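```bash
python3 -c "
from h import *
job.job_done()"
```

```text
the job is handed in; nothing more can be done
```

The left-hand spring was the soft one. It now stands upright in the reject dish, and the job was handed in at about 30 s of the 67 s allowed.

I pressed the springs from left to right and held each for just over a second:

| Spring | Force during hold (N) | Cap height while held, bar at 77 mm (mm) | Result |
|---|---|---|---|
| Left | 10.1–10.9 | 69 | soft |
| Middle | 9.8–11.3 | 81 | sound |
| Right | 8.9–9.9 | 85 | sound |

- **Final picture:** the side view shows the soft spring upright in the dish and the other two still on their pins. The mortar, jar, spatula and look-alikes are where they were, and the gripper is clear of everything.
- **Check that gave no reading:** the top camera's depth check of the cap in the dish found no points because the arm blocked its view. The placement is therefore confirmed only by the side picture and the contact force of about 1.6 N when I set it down.
- **Worth noting:** each press showed a sideways force of 2–3.5 N. The right spring compressed about 11.4 mm and the middle one about 14.8 mm, slightly outside the stated 12–14 mm. Both still stayed clearly above the bar.

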